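# Set the lock bolt of a height-adjustable counter onto its roller switch

### The arm

A 6-joint arm with a two-finger parallel gripper is mounted at the origin on the work surface. World frame = base frame: x ahead of the robot, y to its left, z up, the work surface at z = 0. Lengths are in m, angles in rad, forces in N, time in s.
With the tool pointing down it reaches from about 0.425 to 0.95 m from the base axis. Payload 3.5 kg.
Tool frame: the origin (TCP) lies on the centre line of the jaws, within the pads' length; the fingertips stand tip_extent ahead of it and the grasp point (between the pads) lies 2 mm behind it (tip_extent is the distance from the TCP to the fingertips, in m); z points along the fingers, y is the direction in which the jaws open and shut (so a half turn about z gives the same grasp; the last joint's range is limited). The gripper opens to 85 mm and grips with 20 to 120 N. Pads are 22 mm wide; open, the fingers measure 114 mm over their backs; the gripper's body (76 mm by 85 mm) begins 54 mm behind the grasp point. The pads swing forward as they close: fully open they stand 13 mm farther back than shut.
Start: joints at [1.182, 0.286, 1.577, -0, 1.279, -0.15], TCP at [0.16, 0.656, 0.248] pointing down, gripper open.
Joint ranges: [-2.77, 2.77], [-0.9, 2.22], [0.21, 2.48], [-1.53, 4.67], [0.24, 2.81], [-2.84, 2.84]. Speed limits (rad/s): [2.79, 2.79, 3.14, 3.14, 3.14, 3.14].

### API

Orientations are given as a unit quaternion [x, y, z, w].
In Python, from plant import * gives the robot as it stands.
- The arm moves only by the shell command python3 -m crank 'ROWS' [FORCE]. ROWS is JSON, a list of rows, each a list of 7 numbers: the gripper's target within -1 to 1 (shut at 1, half-way at 0, fully open at -1), then the shift along the tool's x, y, z in cm, then the turn, a rotation vector about the tool's x, y, z in degrees. In form: [[fingers, tx, ty, tz, wx, wy, wz], ...]. A call has 1 to 5 rows; each row shifts and turns the commanded pose from where the row before left it, along the tool's axes as they then stand; what a row does not reach is not made up. A row lasts 1/10 s, in which the tool goes at most 50 mm and 8.59 degrees, less where a joint would pass 70% of its speed; a pose out of reach is approached as far as the arm can. A call is refused whole if a number of a shift passes 5 or a number of a turn 8.59, either way. A call with a gripper value outside its range is refused whole. The fingers move at their own pace and stop on an object; FORCE is the grip in N (left out, the last holds). Time passes only in rows, so rows that do not move let the fingers close. It gives the time, the measured TCP pose, the force and the opening at its end, in the units of the state.
- get_state(): the state, without advancing time (a new reading comes with each control period).
- read_camera(name): name is "side" or "top"; returns a dict with "color" (400x640x3 uint8, red, green, blue), "vfov" (degrees; the focal length in pixels is half the picture's height over the tangent of half this angle, whatever the lens; pixels are square), "cx", "cy" (the principal point, pixels), "cam_to_world" (4x4, takes a point from camera to world coordinates). Camera axes: x right, y up, looking along -z (the intrinsics and any distortion apply to the point x, -y, -z); pixel columns grow to the right and rows downward; lengths in m; the calibration is good to about 2 mm. A picture is of the moment at which its call begins. There is no depth.
- sign_off(): hands the job in, once; it reports no verdict.
Trained networks look in the newest picture that a camera, given by its name, has taken for a name from the list of things; names that differ only in an ending like _2 or _b are one class to them, and where a whole thing is asked for, a point or a joint stands for the part that bears it (a point fixed in the world has none). Each returns a list of dicts, best first, with "p" (0 to 1); they miss things now and then, are a little off and sometimes report something else, mostly with a low value. They report only what shows in the picture. A call takes as long as a camera call.
- trace(thing, camera): "pixels" (400x640 bool, what is visible of it) and "location" ([column, row] in pixels, amid what is visible of it).
- place_of(thing, camera): "location" ([column, row] in pixels: a listed point, or the origin of a listed thing).
The state is a dict: "time": time; "qpos": joint angles; "dq": joint speeds; "joint_efforts": joint torques, N m; "eef_pos": TCP position; "tcp_rot": TCP orientation; "contact_force": force on the tool from outside, world axes, zero at the start; "wrist_torque": the same for the moment, N m; "opening": opening from 0.0 (shut) to 1.0 (fully open).
Only numpy, scipy, OpenCV 4.12 (cv2) and the standard library are available. Lean on these libraries where they do the work, as an engineer would, in place of code of your own. Each camera call takes 0.05 s, during which the arm holds its last target.

### The job

Set the counter's lock: take the red handle of the bolt on the grey lock box, lift it over the yellow bump, and slide it along until its striker plate presses the roller lever switch just far enough to click, without overtravel. Leave the bolt down on the track holding the switch clicked, let go, and leave the salt cellar, bowl and mug where they stand.

Things in the scene. Friction and masses are not known exactly. Their poses are not given: they have to be found in the camera images.
- lockbox: Fixed grey box, 150 (x) x 320 (y) mm, 50 mm high; its flat top is the deck. Origin on the counter's surface, z up. Its open side faces away from the robot: box x points roughly at the robot, box y to the robot's right (yaw 180 +-15 degrees). The bolt's track runs along box y at box x = 0. Shield, bolt, bump and switch turn with the box. Below, +x and +y are the box's axes.
- shield_edge (a point): Middle of the lower front edge of a fixed clear drip shield (flat, level, 5 mm thick, from box x 0 to +80, 320 mm long, on two 12 mm posts at box x +70, y +-150 mm), underside 220 mm above the counter. The edge lies straight over the handle, so an upright gripper meets it. Come from the open side, the far side from the robot, leaning 25 to 40 degrees: fingers point down and back to the robot.
- handle (a point): Where to pinch the bolt's red handle: on its centre line, 16 mm under its top. Axes as the box's. The handle is a block 26 (x) x 18 (y) mm; with the bolt down its top is 61 mm, its foot 14 mm, this point 45 mm above the deck. It stands on a steel carriage 40 (x) x 22 (y) mm. An 8 mm rod (top 19.5 mm above the deck) runs from the carriage to +y and ends in the striker plate.
- striker (a point): Centre of the front (+y) face of the bolt's steel striker plate, the face that meets the roller; plate 20 (x) x 26 (z) mm. It lies 81 mm ahead (+y) of the handle's centre line and 15.5 mm above the deck when the bolt is down.
- bolt (a joint): Travel of the bolt along +y (to the robot's right), m: 0 parked at the rear, 0.155 far stop. It starts at 0 to 0.006, behind the bump. It slides with about 6 N of dry friction and stays where it is left. The carriage meets the bump at 0.011 and is past it beyond 0.043.
- bolt_lift (a joint): Height of the bolt above its lowered position, m: 0 down, 0.018 fully up. Weight and a spring push it down (3 to 5 N to hold it up); released, it drops. It passes over the bump only above 0.008; lift it about 0.012.
- bump_top (a point): Middle of the top of the fixed yellow bump, a ridge across the track: 44 mm along x, 10 mm along y, 9 mm above the deck, upright on both sides. It blocks the carriage, whose underside is 2 mm above the deck when down. The bump's centre is 27 mm ahead (+y) of the handle of the parked bolt.
- roller (a point): Axis of the switch's white roller, half-way up it (16 mm above the deck); radius 7 mm, 20 mm tall. The black switch is fixed on the deck towards its +y end; its place along the track differs each time. The lever, 34 mm long, is hinged to +x of the roller; the striker pushes the roller to +y.
- lever (a joint): Angle of the switch lever, rad: 0 free, positive as the striker pushes it to +y (about 0.03 per mm). It clicks at 0.12 (4 mm of push after first touch); beyond 0.25 (8.5 mm) it is overtravelled and damaged; 0.18 (6 mm) is a good aim. Its spring resists with 2 N at first touch and 3 N at the click, on top of the bolt's friction, which holds it when let go.
- salt_cellar: Bystander: glass salt cellar, 66 mm across, 62 mm high, origin at its foot. Stands in the row to the robot's left of the box.
- bowl: Bystander: bamboo bowl, 110 mm across, 50 mm high, origin at its foot. Stands in the row to the robot's left of the box.
- mug: Bystander: green mug, 80 mm across, 90 mm high, origin at its foot. Stands in the row to the robot's left of the box.

How it is judged:
On the way, in this order (a step that is already met when the one before it is completed fails the run):
1. the bolt is lifted clear of the bump (value of joint bolt_lift above 0.007 m and value of joint bolt below 0.03 m), for 0.05 s.
2. the bolt has travelled past the bump (value of joint bolt above 0.043 m), for 0.05 s.
3. the bolt is down with the switch clicked (value of joint lever above 0.12 rad and value of joint bolt_lift below 0.003 m), for 0.2 s.
At the end, for the whole second after the job is handed in: The bolt is past the bump, down on the track (within 3 mm) and at rest, and by itself holds the switch lever between its click (0.12 rad) and overtravel (0.25 rad); the fingers have let go (all of step 3 and value of joint lever below 0.25 rad and value of joint bolt above 0.043 m and contact force between bolt and the fingers below 0.1 N and velocity of joint bolt between -0.005 and 0.005 m/s); the robot touches nothing.
It fails at once if the switch lever is overtravelled (beyond 0.25 rad) (value of joint lever above 0.25 rad).
It fails at once if the salt cellar, bowl or mug is moved by more than 20 mm or tipped (distance of any of salt_cellar, bowl, mug from where it was at the start of the episode above 0.02 m or angle between any of salt_cellar, bowl, mug's own z axis and vertical above 0.3 rad).
It also fails if it takes over 48 s, if anything falls off the work surface, if the arm or the gripper's body presses on something with over 40 N, if the wrist force passes 120 N, or if a joint passes its speed limit or range.

## Working session

There is one attempt and no reset: what is moved stays moved. The work goes in short steps, Python scripts to look and compute and a shell command to move; the robot and the scene stay as the last step left them, time stands still between calls to the robot, and variables do not carry over. Pictures are saved under pics/ and viewed, and the job is handed in when it is done.

```bash
mkdir -p pics; ls; python3 - <<'E'
from plant import *
import cv2,json
s=get_state(); print(s)
for n in ("side","top"):
    c=read_camera(n); cv2.imwrite(f"pics/{n}0.png",c["color"][:,:,::-1])
    print(n,c["vfov"],c["cx"],c["cy"],[k for k in c],c["cam_to_world"])
    for t in ["handle","striker","bump_top","roller","shield_edge","lockbox","salt_cellar","bowl","mug"]:
        print(t,[(round(float(r["p"]),2),[round(float(v),1) for v in r["location"]]) for r in place_of(t,n)][:3])
E
```

```text
pics
{'time': 0.0, 'qpos': array([ 1.18201790e+00,  2.87213420e-01,  1.57818238e+00,  8.18931401e-06,
        1.27863243e+00, -1.49986410e-01]), 'dq': array([ 6.59792896e-04,  1.23564469e-03, -2.27958364e-04,  4.22537292e-04,
        1.76651828e-03, -4.79566206e-05]), 'joint_efforts': array([-2.23648603e-03, -4.05988204e+01, -2.92616272e+01, -2.69021220e-04,
        5.95155812e-03,  5.00954840e-06]), 'eef_pos': array([0.1593775 , 0.65526974, 0.2469124 ]), 'tcp_rot': array([ 1.19113626e-01,  9.92879882e-01, -1.17282722e-03, -3.27876164e-04]), 'contact_force': array([-0.01710318,  0.54819751, -0.21629778]), 'wrist_torque': array([-0.03668926,  0.00879535, -0.04501365]), 'opening': 0.9998399389784562}
side 50.477566535485565 325.1396128570885 204.1718192213672 ['color', 'vfov', 'cx', 'cy', 'cam_to_world'] [[ 0.6546859  -0.55484243  0.51335782  0.99123301]
 [ 0.75563537  0.46237606 -0.46392195 -0.37053489]
 [ 0.02003922  0.69163448  0.72196965  0.86206649]
 [ 0.          0.          0.          1.        ]]
handle [(0.93, [318.9, 245.0])]
striker [(0.89, [288.5, 273.0])]
bump_top [(0.39, [308.2, 258.3]), (0.35, [290.9, 274.7])]
roller [(0.45, [246.8, 294.8])]
shield_edge [(0.92, [272.9, 233.4])]
lockbox [(0.76, [278.4, 295.9])]
salt_cellar [(0.71, [391.5, 203.2])]
bowl [(0.63, [420.4, 225.5])]
mug [(0.89, [360.2, 185.8])]
top 45.12576932846124 319.310397825837 199.81867954435995 ['color', 'vfov', 'cx', 'cy', 'cam_to_world'] [[-0.02930313  0.99604056 -0.08393171  0.40175507]
 [-0.99939851 -0.02763668  0.0209485   0.11262146]
 [ 0.01854597  0.08449508  0.99625129  1.18429404]
 [ 0.          0.          0.          1.        ]]
handle []
striker []
bump_top []
roller []
shield_edge [(0.91, [410.8, 172.9])]
lockbox [(0.69, [391.1, 185.2])]
salt_cellar [(0.98, [220.7, 206.4])]
bowl [(0.81, [221.7, 160.1])]
mug [(0.68, [223.5, 246.7])]
```

View pics/side0.png

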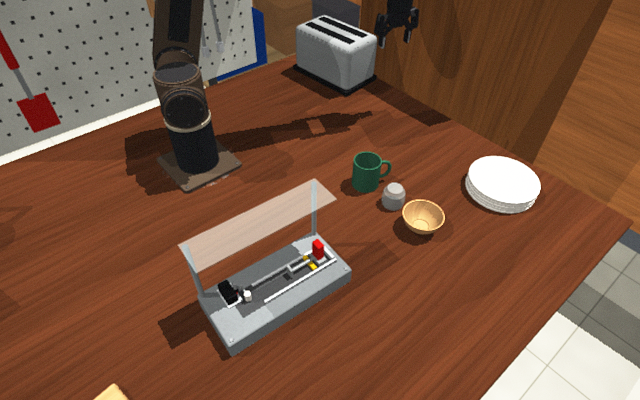

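View pics/top0.png

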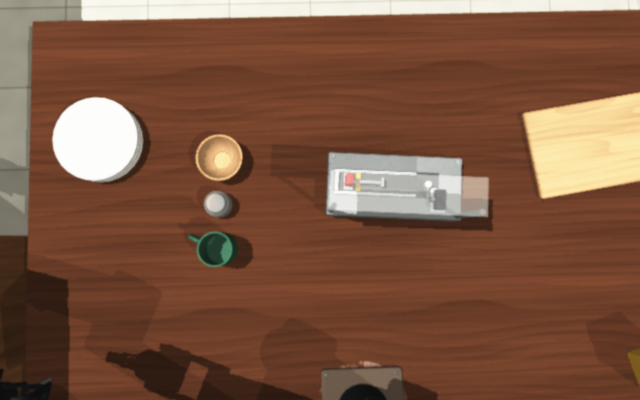

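```bash
cat > h.py <<'E'
from plant import *
import numpy as np, cv2
def K(c):
    f=200/np.tan(np.radians(c["vfov"]/2)); return f
def ray(c,uv):
    f=K(c); d=np.array([(uv[0]-c["cx"])/f,-(uv[1]-c["cy"])/f,-1.]); M=np.array(c["cam_to_world"])
    d=M[:3,:3]@d; return M[:3,3],d/np.linalg.norm(d)
def atz(c,uv,z):
    o,d=ray(c,uv); return o+d*(z-o[2])/d[2]
def tri(c1,a,c2,b):
    o1,d1=ray(c1,a);o2,d2=ray(c2,b)
    A=np.array([d1,-d2]).T; t=np.linalg.lstsq(A,o2-o1,rcond=None)[0]
    p,q=o1+t[0]*d1,o2+t[1]*d2; return (p+q)/2,np.linalg.norm(p-q)
def proj(c,P):
    M=np.array(c["cam_to_world"]); q=M[:3,:3].T@(np.array(P)-M[:3,3]); f=K(c)
    return np.array([c["cx"]+f*q[0]/-q[2],c["cy"]-f*q[1]/-q[2]])
def crop(c,x0,y0,x1,y1,k,name):
    im=cv2.resize(c["color"][y0:y1,x0:x1,::-1],None,fx=k,fy=k,interpolation=cv2.INTER_CUBIC); cv2.imwrite(name,im)
E
python3 - <<'E'
from h import *
T=read_camera("top");S=read_camera("side")
crop(T,320,140,500,230,4,"pics/t1.png"); crop(S,170,170,360,355,4,"pics/s1.png")
print("edge",tri(S,(272.9,233.4),T,(410.8,172.9)))
print("box",tri(S,(278.4,295.9),T,(391.1,185.2)))
for n,uv,z in [("handle",(318.9,245),.095),("striker",(288.5,273),.0655),("roller",(246.8,294.8),.066),("bump",(308.2,258.3),.059),("bump2",(290.9,274.7),.059)]: print(n,atz(S,uv,z))
E
```

```text
edge (array([ 0.53257724, -0.0923108 ,  0.22612849]), np.float64(0.0027192369780522077))
box (array([ 5.32376957e-01, -9.25434459e-02, -4.83823369e-04]), np.float64(0.002243591822861969))
handle [0.53459009 0.02651928 0.095     ]
striker [ 0.53392868 -0.0621071   0.0655    ]
roller [ 0.52117776 -0.16488235  0.066     ]
bump [0.52711088 0.00055946 0.059     ]
bump2 [ 0.53733405 -0.05825665  0.059     ]
```

View pics/t1.png

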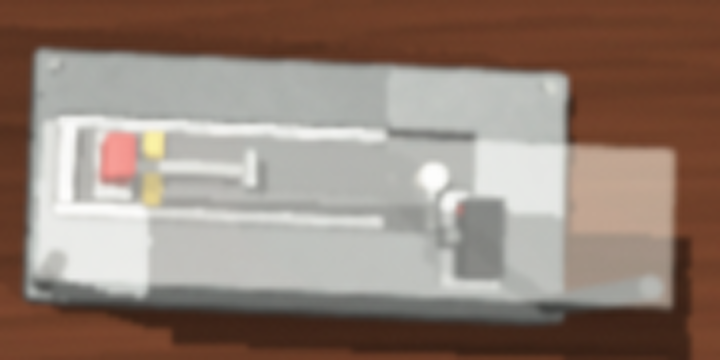

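View pics/s1.png

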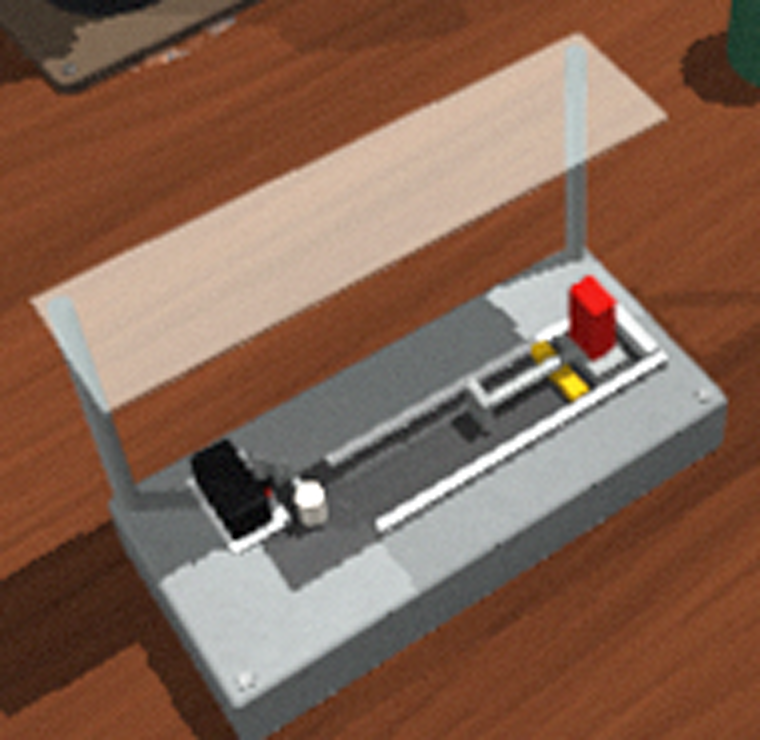

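```bash
cat > fit.py <<'E'
from h import *
from scipy.optimize import least_squares
T=read_camera("top");S=read_camera("side")
ct=lambda x,y:(320+x/4-.375,140+y/4-.375); cs=lambda x,y:(170+x/4-.375,170+y/4-.375)
# (cam, pixel, kind, box coords mm)
obs=[(T,ct(37,50),0,(-75,-160,50)),(T,ct(568,75),0,(-75,160,50)),(S,cs(727,400),0,(-75,-160,50)),(S,cs(240,707),0,(-75,160,50)),(S,cs(113,505),0,(75,160,50)),
(S,cs(703,395),3,(0,0,50)),
(T,ct(675,149),0,(0,160,225)),(S,cs(108,411),0,(0,160,225)),(S,cs(667,115),0,(0,-160,225)),(S,cs(32,299),0,(80,160,225)),(S,cs(580,35),0,(80,-160,225)),
(S,cs(593,318),1,(0,0,50+37)),(S,(318.9,245.0),1,(0,0,95)),(S,(288.5,273),1,(0,81,65.5)),(T,ct(118,156),1,(0,0,109)),(T,ct(257,169),1,(0,81,65.5)),
(S,(246.8,294.8),2,(0,0,66)),(S,cs(310,487),2,(0,0,76)),(T,ct(433,177),2,(0,0,76))]
obs=[o for o in obs if o[2]!=3]
def W(p,kind,b):
    x,y,yaw,h,rx,ry=p[:6]
    b=np.array(b,float)
    if kind==1: b=b+[0,h,0]
    if kind==2: b=b+[rx,ry,0]
    c,s=np.cos(yaw),np.sin(yaw); b=b/1000
    return np.array([x+c*b[0]-s*b[1],y+s*b[0]+c*b[1],b[2]])
def res(p):
    r=[]
    for i,(c,uv,k,b) in enumerate(obs):
        bias=p[6:8] if c is S else p[8:10]
        r.extend(proj(c,W(p,k,b))+bias-uv)
    return np.array(list(r)+list(p[6:10]))
if __name__=="__main__":
    f=least_squares(res,[.532,-.0925,np.pi,-110,0,80,0,0,0,0],loss="soft_l1",x_scale=[.01,.01,.01,1,1,1,1,1,1,1]); p=f.x
    print(np.round(p,4),np.degrees(p[2])); print(np.round(f.fun[:-4].reshape(-1,2),1).tolist())
    for n,k,b in [("handle",1,(0,0,95)),("striker",1,(0,81,65.5)),("roller",2,(0,0,66)),("edge",0,(0,0,220)),("end",0,(0,160,50))]: print(n,W(p,k,b).round(4))
    print("gap", p[5]-7-(p[3]+81))
E
python3 fit.py
```

```text
[ 5.292000e-01 -8.990000e-02  3.072400e+00 -1.117423e+02  2.020700e+00
  7.382080e+01 -6.730000e-02  5.090000e-02  4.938000e-01 -3.016000e-01] 176.03403102422791
[[-0.4, -2.0], [0.2, -2.6], [2.3, 0.2], [0.3, 2.1], [-0.9, -0.4], [-0.0, 0.4], [-0.7, 0.1], [0.4, -0.4], [-0.1, -0.3], [-0.1, -1.3], [-0.0, -0.2], [-1.0, 1.8], [0.3, -1.4], [0.4, 0.3], [-1.3, 0.9], [0.8, -0.1], [-0.1, 0.8], [0.1, 1.1]]
handle [0.537  0.0216 0.095 ]
striker [ 0.5313 -0.0592  0.0655]
roller [ 0.5221 -0.1634  0.066 ]
edge [ 0.5292 -0.0899  0.22  ]
end [ 0.5182 -0.2495  0.05  ]
gap 97.56316907877901
```

```bash
cat > ov.py <<'E'
from fit import *
import sys
def draw(p,tag,Tc=T,Sc=S):
    def box(im,c,x0,y0,k,kind,lo,hi,col):
        V=[(a,b,d) for a in (lo[0],hi[0]) for b in (lo[1],hi[1]) for d in (lo[2],hi[2])]
        P=[(proj(c,W(p,kind,v))-[x0,y0]+.5)*k-.5 for v in V]
        for i in range(8):
            for j in range(i):
                if sum(u!=v for u,v in zip(V[i],V[j]))==1: cv2.line(im,tuple(int(round(q)) for q in P[i]),tuple(int(round(q)) for q in P[j]),col,1)
    for c,(x0,y0,x1,y1),n in ((Tc,(320,140,500,230),"t"),(Sc,(170,170,360,355),"s")):
        k=4; im=cv2.resize(c["color"][y0:y1,x0:x1,::-1],None,fx=k,fy=k,interpolation=cv2.INTER_CUBIC)
        box(im,c,x0,y0,k,0,(-75,-160,0),(75,160,50),(0,255,0))
        box(im,c,x0,y0,k,0,(0,-160,220),(80,160,225),(255,255,0))
        box(im,c,x0,y0,k,1,(-13,-9,64),(13,9,111),(255,0,0))
        box(im,c,x0,y0,k,1,(-10,79,52.5),(10,81,78.5),(255,0,255))
        box(im,c,x0,y0,k,2,(-7,-7,56),(7,7,76),(0,0,255))
        cv2.imwrite(f"pics/{n}_{tag}.png",im)
if __name__=="__main__":
    f=least_squares(res,[.532,-.0925,np.pi,-110,0,80,0,0,0,0],loss="soft_l1",x_scale=[.01,.01,.01,1,1,1,1,1,1,1]); draw(f.x,"ov1")
E
python3 ov.py
```

```text
(no output)
```

View pics/t_ov1.png

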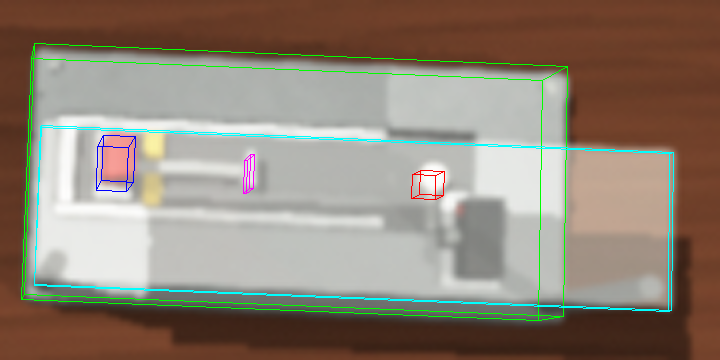

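View pics/s_ov1.png

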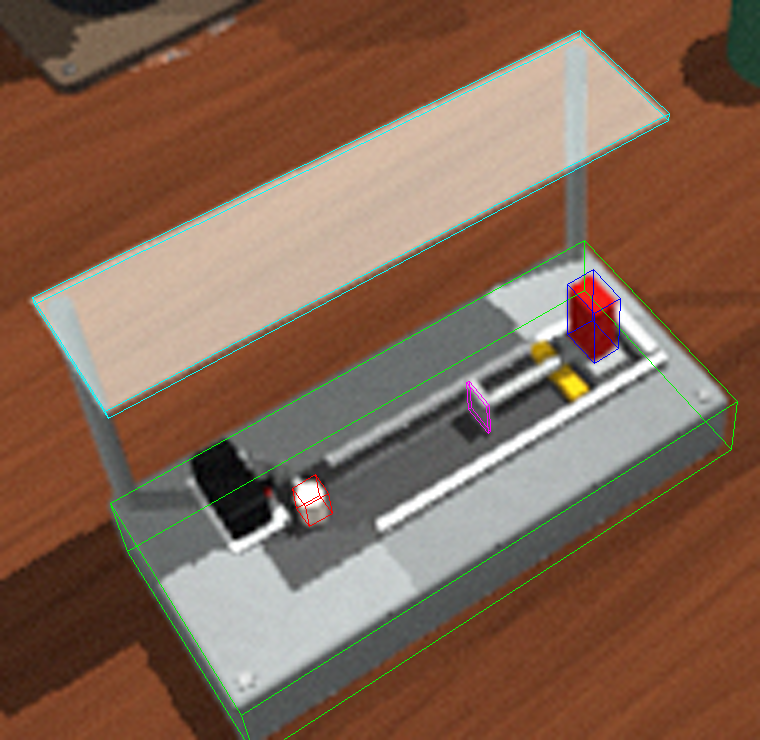

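```bash
cat > go.py <<'E'
from h import *
from scipy.spatial.transform import Rotation as R
import sys
YAW=np.radians(176.0)
ex=np.array([np.cos(YAW),np.sin(YAW),0]);ey=np.array([-np.sin(YAW),np.cos(YAW),0]);ez=np.array([0,0,1.])
def Rt(a):
    a=np.radians(a); z=np.sin(a)*ex-np.cos(a)*ez; y=-ey; return np.array([np.cross(y,z),y,z]).T
def delta(target,a,s=None):
    s=s or get_state(); R0=R.from_quat(s["tcp_rot"]).as_matrix()
    d=R0.T@(np.array(target)-s["eef_pos"]); w=R.from_matrix(R0.T@Rt(a)).as_rotvec(degrees=True)
    return (d*100).round(2),w.round(2)
def show():
    s=get_state(); R0=R.from_quat(s["tcp_rot"]).as_matrix(); print("t",round(s["time"],2),"pos",s["eef_pos"].round(4),"z",R0[:,2].round(3),"y",R0[:,1].round(3),"F",np.round(s["contact_force"],1),"op",round(s["opening"],3),"q",s["qpos"].round(2))
E
python3 - <<'E'
from go import *
import plant; print([n for n in dir(plant) if n[0]!='_']); print(globals().get("tip_extent"))
show(); print(delta((.48,.46,.31),35)); 
print(Rt(35))
E
```

```text
['Unreachable', 'get_state', 'place_of', 'read_camera', 'sign_off', 'tip_extent', 'trace']
0.017
t 1.3 pos [0.1596 0.6558 0.2483] z [-0. -0. -1.] y [ 0.237  0.972 -0.   ] F [-0.4 -0.1  0.3] op 1.001 q [ 1.18  0.29  1.58 -0.    1.28 -0.15]
(array([-35.76, -11.45,  -6.17]), array([ 2.95, 34.92, -9.38]))
[[-0.81715663  0.06975647 -0.57217923]
 [ 0.05714116  0.99756405  0.04001067]
 [ 0.57357644 -0.         -0.81915204]]
```

```bash
python3 -m crank '[[-1,-4.4,-1.4,-0.8,0,0,0],[-1,-4.4,-1.4,-0.8,0,0,0],[-1,-4.4,-1.4,-0.8,0,0,0],[-1,-4.4,-1.4,-0.8,0,0,0],[-1,-4.4,-1.4,-0.8,0,0,0]]' 40; python3 -m crank '[[-1,-4.4,-1.4,-0.8,0,0,0],[-1,-4.4,-1.4,-0.8,0,0,0],[-1,-4.4,-1.4,-0.8,0,0,0],[-1,0,0,0,0,0,0],[-1,0,0,0,0,0,0]]'; python3 - <<'E'
from go import *
show(); print(delta((.66,.05,.31),35)); 
E
```

```text
time: 1.8
eef_pos: [0.3581, 0.5347, 0.2889]
tcp_rot: [0.119, 0.993, 0.0, 0.0]
contact_force: [0.8, 1.1, -0.3]
opening: 1.002
time: 2.3
eef_pos: [0.476, 0.4631, 0.3124]
tcp_rot: [0.12, 0.993, 0.0, -0.0]
contact_force: [0.2, 0.1, -0.6]
opening: 1.0
t 2.3 pos [0.476  0.4631 0.3124] z [-0.  0. -1.] y [0.239 0.971 0.   ] F [ 0.2  0.1 -0.6] op 1.0 q [ 0.62  0.22  1.54  0.    1.38 -0.71]
(array([-27.73, -35.72,   0.22]), array([ 3.02, 34.89, -9.5 ]))
```

```bash
python3 -m crank '[[-1,-2.8,-3.6,0,0,0,0],[-1,-2.8,-3.6,0,0,0,0],[-1,-2.8,-3.6,0,0,0,0],[-1,-2.8,-3.6,0,0,0,0],[-1,-2.8,-3.6,0,0,0,0]]'; python3 -m crank '[[-1,-2.8,-3.6,0,0,0,0],[-1,-2.8,-3.6,0,0,0,0],[-1,-2.8,-3.6,0,0,0,0],[-1,-2.8,-3.6,0,0,0,0],[-1,-2.8,-3.6,0,0,0,0]]';python3 -m crank '[[-1,0,0,0,0.6,7,-1.9],[-1,0,0,0,0.6,7,-1.9],[-1,0,0,0,0.6,7,-1.9],[-1,0,0,0,0.6,7,-1.9],[-1,0,0,0,0.6,7,-1.9]]'; python3 -m crank '[[-1,0,0,0,0,0,0],[-1,0,0,0,0,0,0]]'; python3 - <<'E'
from go import *
show(); print(delta((.66,.03,.25),35)); 
E
```

```text
time: 2.8
eef_pos: [0.5677, 0.2558, 0.312]
tcp_rot: [0.118, 0.993, 0.0, -0.0]
contact_force: [0.3, 0.1, -0.2]
opening: 1.002
time: 3.3
eef_pos: [0.6619, 0.0482, 0.312]
tcp_rot: [0.118, 0.993, 0.0, -0.0]
contact_force: [0.6, 0.6, 0.5]
opening: 1.001
time: 3.8
eef_pos: [0.6618, 0.0496, 0.3125]
tcp_rot: [0.03, 0.952, 0.01, -0.304]
contact_force: [0.0, 0.1, 0.2]
opening: 0.999
time: 4.0
eef_pos: [0.6618, 0.0492, 0.311]
tcp_rot: [0.032, 0.953, 0.01, -0.301]
contact_force: [-0.3, -0.3, 0.3]
opening: 0.999
t 4.0 pos [0.6618 0.0492 0.311 ] z [-0.574  0.038 -0.818] y [ 0.066  0.998 -0.   ] F [-0.3 -0.3  0.3] op 0.999 q [-0.08  0.54  1.2  -0.01  2.01 -1.58]
(array([-3.46, -1.92,  5.02]), array([-0.12, -0.1 ,  0.16]))
```

```bash
python3 - <<'E'
from go import *
z=Rt(35)[:,2]; P=np.array([.538,.0215,.097])+.002*z
print(delta(P-.11*z,35),delta(P,35))
T=read_camera("top");S=read_camera("side")
cv2.imwrite("pics/s2.png",S["color"][:,:,::-1])
crop(T,320,100,500,230,4,"pics/t2.png")
E
```

```text
(array([-2.33, -3.6 , 13.7 ]), array([-0.12, -0.1 ,  0.16])) (array([-2.34, -3.58, 24.7 ]), array([-0.12, -0.1 ,  0.16]))
```

View pics/s2.png

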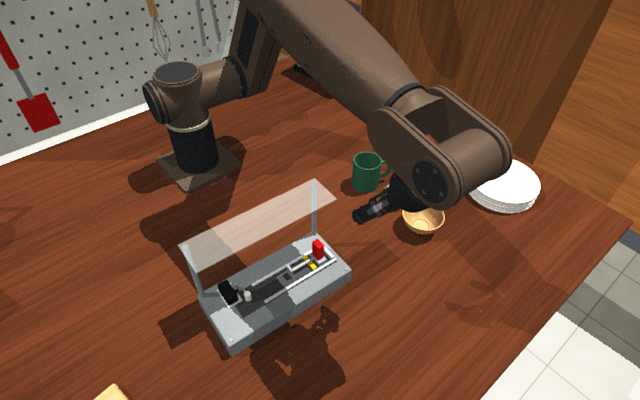

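View pics/t2.png

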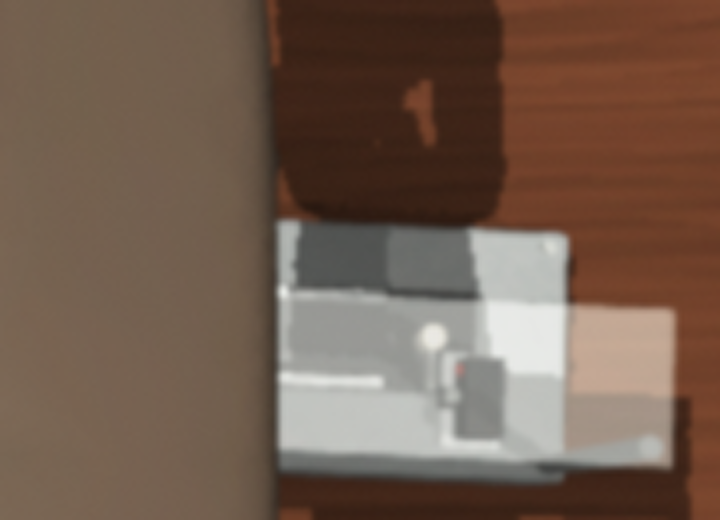

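```bash
python3 -m crank '[[-1,-0.8,-1.2,2.5,0,0,0],[-1,-0.8,-1.2,2.5,0,0,0],[-1,-0.7,-1.2,2.5,0,0,0],[-1,0,0,2.5,0,0,0],[-1,0,0,2.5,0,0,0]]';  python3 -m crank '[[-1,0,0,1.2,0,0,0],[-1,0,0,0,0,0,0],[-1,0,0,0,0,0,0]]'; python3 - <<'E'
from go import *
show()
z=Rt(35)[:,2]; P=np.array([.538,.0215,.097])+.002*z
print(delta(P,35))
S=read_camera("side")
crop(S,200,100,400,300,4,"pics/s3.png")
s=get_state(); R0=R.from_quat(s["tcp_rot"]).as_matrix()
print(proj(S,s["eef_pos"]), proj(S,s["eef_pos"]+.017*R0[:,2]))
E
```

```text
time: 4.6
eef_pos: [0.606, 0.0153, 0.1977]
tcp_rot: [0.033, 0.954, 0.01, -0.299]
contact_force: [0.2, 0.4, -0.8]
opening: 0.999
time: 4.9
eef_pos: [0.6005, 0.016, 0.1887]
tcp_rot: [0.032, 0.953, 0.01, -0.3]
contact_force: [0.9, 0.6, 1.6]
opening: 1.003
t 4.9 pos [0.6005 0.016  0.1887] z [-0.571  0.038 -0.82 ] y [ 0.067  0.998 -0.   ] F [0.9 0.6 1.6] op 1.003 q [-0.13  0.5   1.49 -0.04  1.76 -1.63]
(array([-0.1 ,  0.13, 11.31]), array([-0.09,  0.09,  0.1 ]))
[336.41224197 238.63951167] [333.26108217 239.94930499]
```

View pics/s3.png

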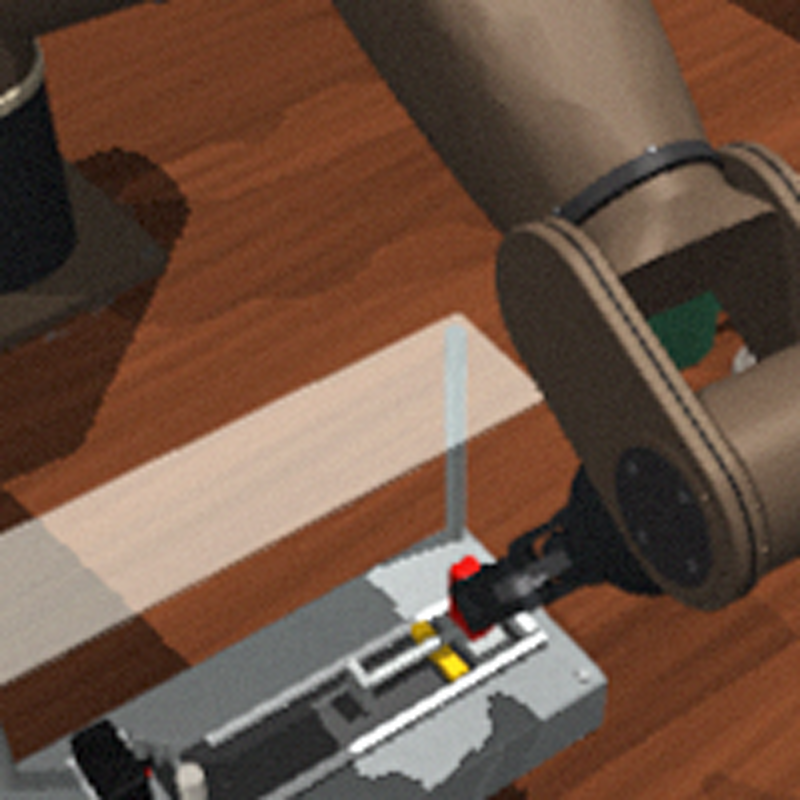

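```bash
python3 -m crank '[[-1,0,0,2,0,0,0],[-1,0,0.1,2,0,0,0],[-1,0,0,2,0,0,0],[-1,0,0,0,0,0,0],[-1,0,0,0,0,0,0]]'; python3 - <<'E'
from go import *
show()
z=Rt(35)[:,2]; P=np.array([.538,.0215,.097])+.002*z
print(delta(P,35))
S=read_camera("side")
crop(S,200,100,400,300,4,"pics/s4.png")
T=read_camera("top")
crop(T,300,100,460,230,4,"pics/t4.png")
E
```

```text
time: 5.45
eef_pos: [0.5666, 0.0191, 0.1391]
tcp_rot: [0.032, 0.953, 0.01, -0.3]
contact_force: [0.1, 0.3, 0.5]
opening: 0.998
t 5.45 pos [0.5666 0.0191 0.1391] z [-0.572  0.039 -0.819] y [ 0.068  0.998 -0.   ] F [0.1 0.3 0.5] op 0.998 q [-0.13  0.48  1.61 -0.04  1.66 -1.63]
(array([-0.06,  0.05,  5.29]), array([-0.08,  0.02,  0.1 ]))
```

View pics/s4.png

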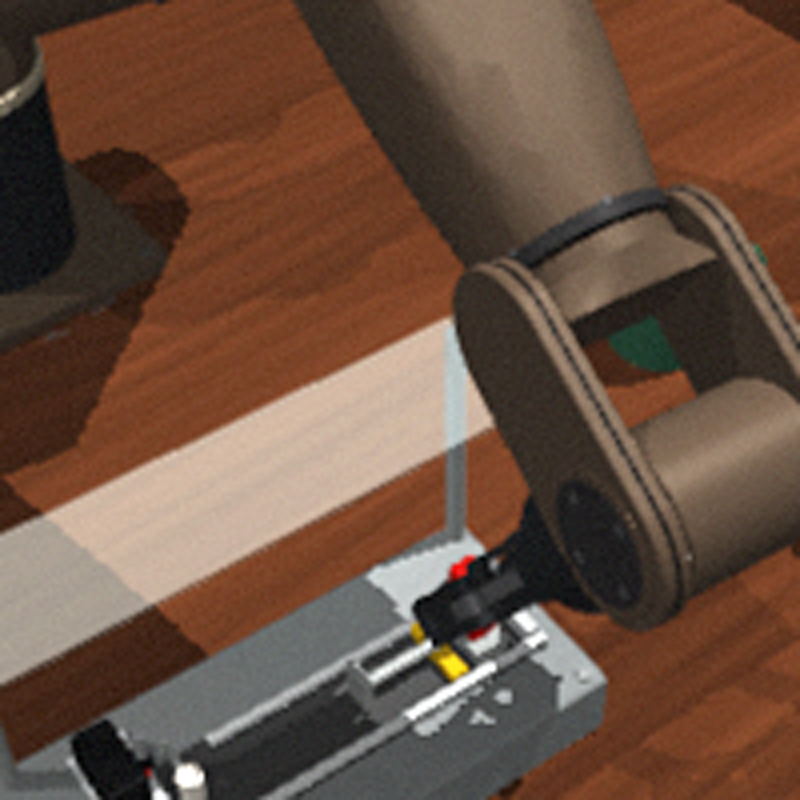

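View pics/t4.png

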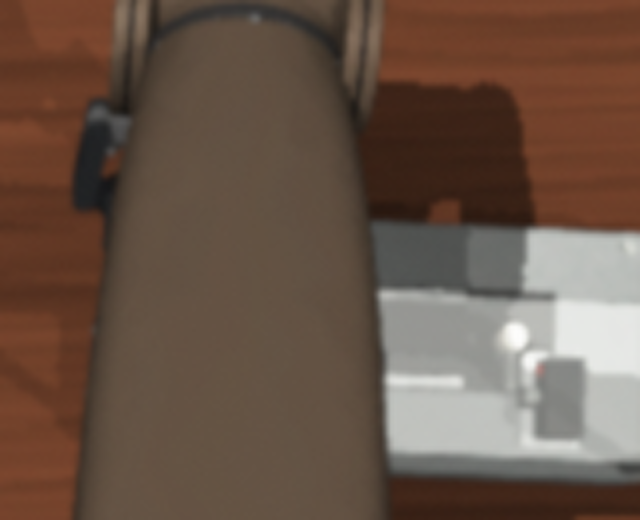

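```bash
python3 -m crank '[[-1,0,0,1.8,0,0,0],[-1,0,0,1.8,0,0,0],[-1,0,0,1.6,0,0,0],[-1,0,0,0,0,0,0],[0,0,0,0,0,0,0]]'; python3 -m crank '[[0.3,0,0,0,0,0,0],[1,0,0,0,0,0,0],[1,0,0,0,0,0,0],[1,0,0,0,0,0,0],[1,0,0,0,0,0,0]]' 40;python3 -m crank '[[1,0,0,0,0,0,0],[1,0,0,0,0,0,0]]'; python3 - <<'E'
from go import *
show()
S=read_camera("side")
crop(S,200,150,360,310,5,"pics/s5.png")
E
```

```text
time: 6.05
eef_pos: [0.5362, 0.0212, 0.0958]
tcp_rot: [0.032, 0.953, 0.01, -0.301]
contact_force: [0.8, 0.3, 0.4]
opening: 0.858
time: 6.55
eef_pos: [0.5362, 0.0209, 0.096]
tcp_rot: [0.032, 0.953, 0.01, -0.301]
contact_force: [0.9, -2.0, 1.8]
opening: 0.204
time: 6.75
eef_pos: [0.5361, 0.0209, 0.0959]
tcp_rot: [0.032, 0.953, 0.01, -0.301]
contact_force: [0.8, -2.4, 3.5]
opening: 0.203
t 6.75 pos [0.5361 0.0209 0.0959] z [-0.573  0.038 -0.819] y [ 0.067  0.998 -0.001] F [ 0.8 -2.4  3.5] op 0.203 q [-0.13  0.48  1.7  -0.04  1.57 -1.62]
```

View pics/s5.png

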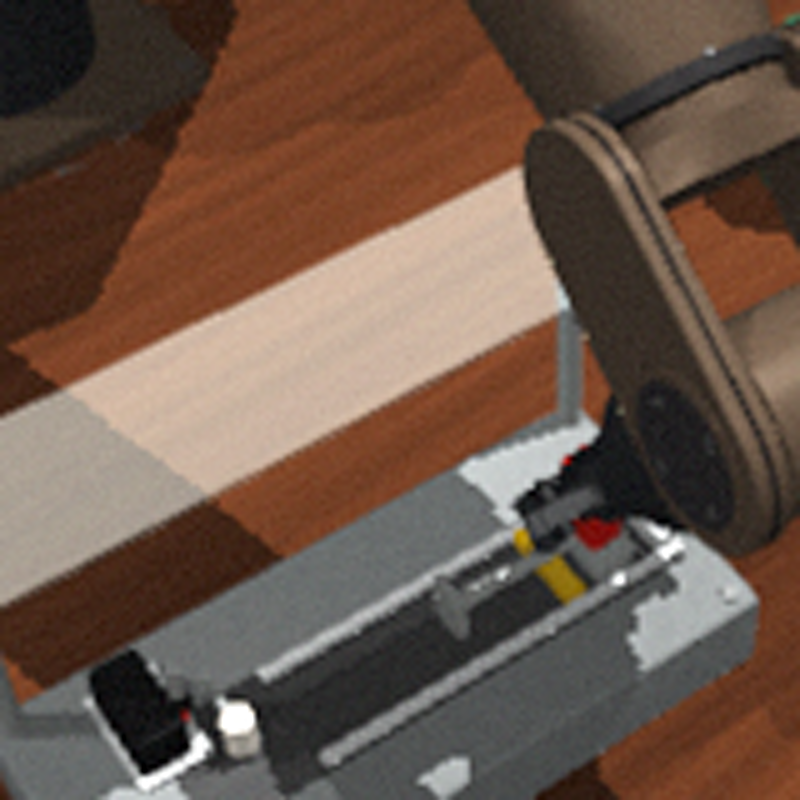

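```bash
python3 -m crank '[[1,0.23,0,-0.33,0,0,0],[1,0.23,0,-0.33,0,0,0],[1,0.24,0,-0.34,0,0,0],[1,0,0,0,0,0,0],[1,0,0,0,0,0,0]]' 60; python3 - <<'E'
from go import *
show()
S=read_camera("side")
crop(S,200,150,360,310,5,"pics/s6.png")
E
```

```text
time: 7.3
eef_pos: [0.536, 0.021, 0.1073]
tcp_rot: [0.032, 0.953, 0.01, -0.3]
contact_force: [3.1, -3.6, -4.4]
opening: 0.204
t 7.3 pos [0.536  0.021  0.1073] z [-0.572  0.038 -0.819] y [ 0.067  0.998 -0.001] F [ 3.1 -3.6 -4.4] op 0.204 q [-0.13  0.47  1.7  -0.04  1.58 -1.63]
```

View pics/s6.png

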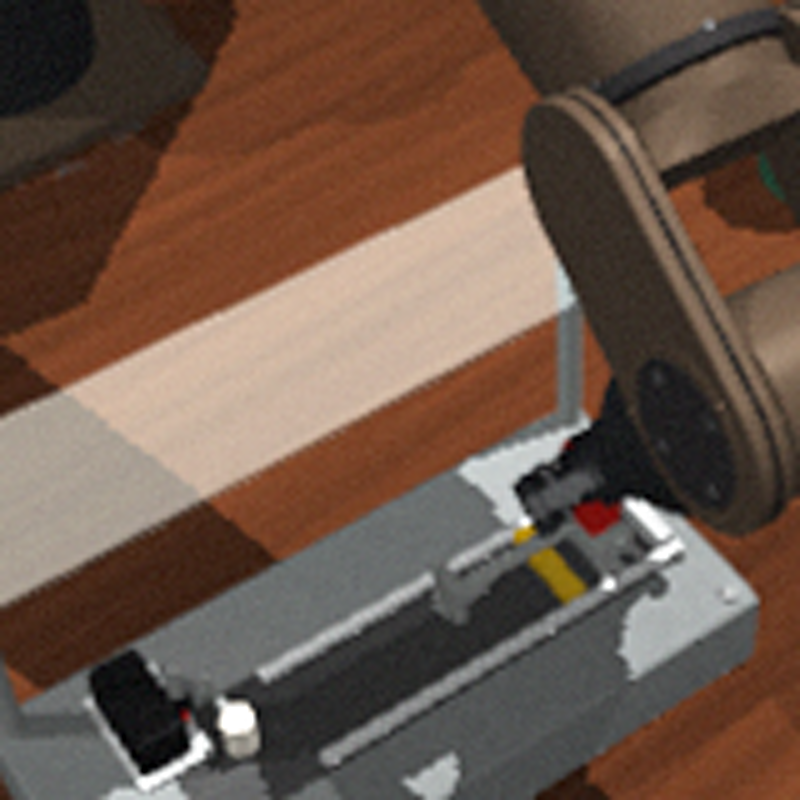

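```bash
python3 -m crank '[[1,0,-1,0,0,0,0],[1,0,-1,0,0,0,0],[1,0,-1,0,0,0,0],[1,0,-1,0,0,0,0],[1,0,-1,0,0,0,0]]' 60;python3 -m crank '[[1,0,0,0,0,0,0],[1,0,0,0,0,0,0]]'; python3 - <<'E'
from go import *
show()
S=read_camera("side")
crop(S,200,150,360,310,5,"pics/s7.png")
E
```

```text
time: 7.85
eef_pos: [0.5326, -0.0253, 0.107]
tcp_rot: [0.032, 0.953, 0.015, -0.301]
contact_force: [5.5, 6.8, -3.4]
opening: 0.205
time: 8.05
eef_pos: [0.5325, -0.0268, 0.1071]
tcp_rot: [0.032, 0.953, 0.013, -0.301]
contact_force: [4.5, 2.9, -4.5]
opening: 0.2
t 8.05 pos [ 0.5325 -0.0268  0.1071] z [-0.572  0.044 -0.819] y [0.069 0.998 0.005] F [ 4.5  2.9 -4.5] op 0.2 q [-0.21  0.46  1.71 -0.07  1.58 -1.69]
```

View pics/s7.png

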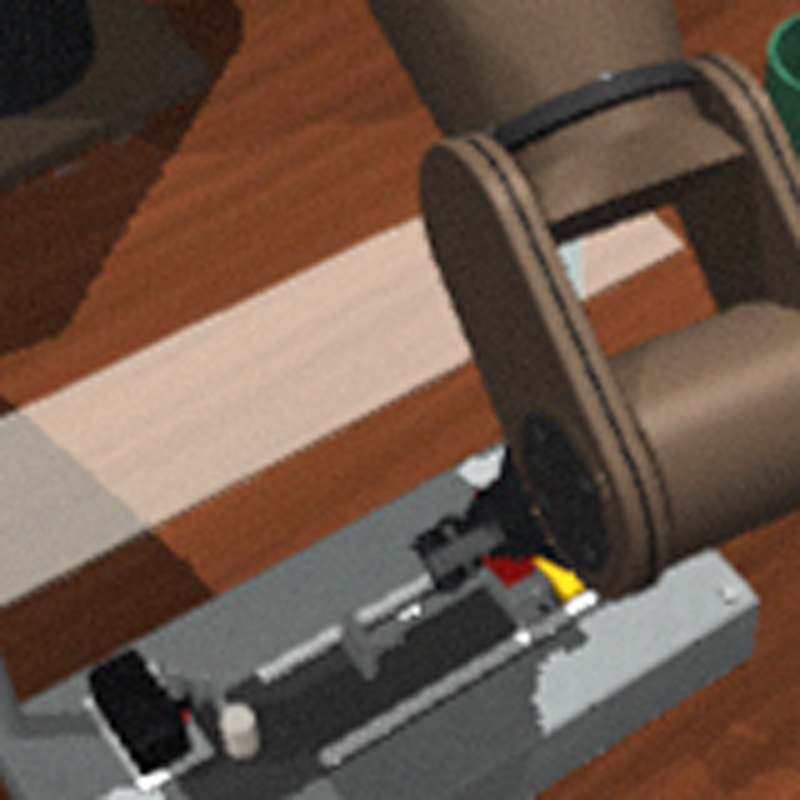

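```bash
python3 -m crank '[[1,0,-1,0,0,0,0],[1,0,-1,0,0,0,0],[1,0,0,0,0,0,0],[1,0,0,0,0,0,0]]' 60;python3 -m crank '[[1,-0.23,0,0.32,0,0,0],[1,-0.23,0,0.32,0,0,0],[1,-0.22,0,0.32,0,0,0],[1,0,0,0,0,0,0],[1,0,0,0,0,0,0]]'; python3 - <<'E'
from go import *
show()
S=read_camera("side")
crop(S,200,150,360,310,5,"pics/s8.png")
for n in ("striker","roller","handle"): print(n,[(round(float(r["p"]),2),[round(float(v),1) for v in r["location"]]) for r in place_of(n,"side")])
T=read_camera("top"); crop(T,320,140,500,230,4,"pics/t8.png")
for n in ("striker","roller","handle"): print(n,[(round(float(r["p"]),2),[round(float(v),1) for v in r["location"]]) for r in place_of(n,"top")])
E
```

```text
time: 8.5
eef_pos: [0.5311, -0.0467, 0.107]
tcp_rot: [0.032, 0.953, 0.013, -0.301]
contact_force: [4.4, 3.3, -4.0]
opening: 0.201
time: 9.0
eef_pos: [0.5312, -0.0467, 0.096]
tcp_rot: [0.032, 0.953, 0.013, -0.301]
contact_force: [4.4, 3.2, -1.3]
opening: 0.203
t 9.0 pos [ 0.5312 -0.0467  0.096 ] z [-0.573  0.043 -0.818] y [0.069 0.998 0.004] F [ 4.4  3.2 -1.3] op 0.203 q [-0.24  0.48  1.71 -0.09  1.56 -1.71]
striker [(0.59, [263.5, 287.2])]
roller [(0.53, [248.6, 296.3]), (0.47, [420.5, 226.4])]
handle [(0.76, [295.5, 262.8])]
striker []
roller []
handle []
```

View pics/s8.png

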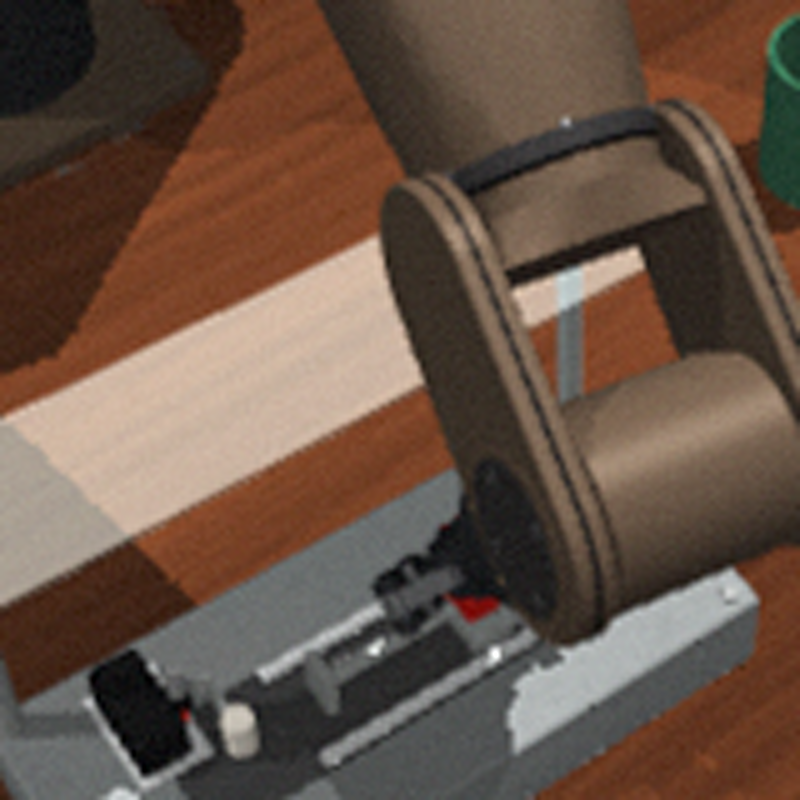

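View pics/t8.png

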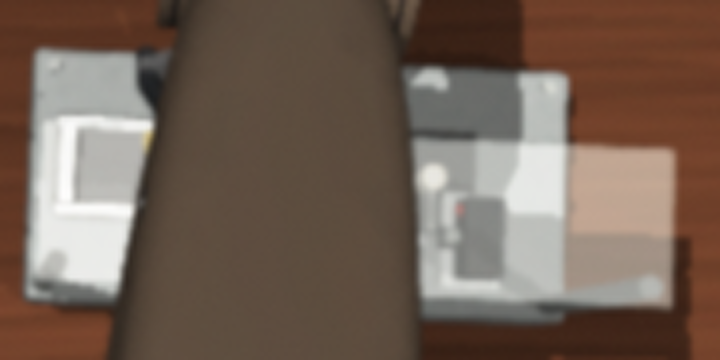

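```bash
python3 - <<'E'
from go import *
S=read_camera("side")
for a,za in (((323/5+199.6,682/5+149.6),.0655),((263.5,287.2),.0655)):
  for b,zb in (((240/5+199.6,731/5+149.6),.066),((239/5+199.6,713/5+149.6),.076),((248.6,296.3),.066),((246.8,294.8),.066)):
    A=atz(S,a,za);B=atz(S,b,zb); print(A.round(4),B.round(4),"gap",((B-A)@ey*1000-7).round(1))
E
```

```text
[ 0.5268 -0.1235  0.0655] [ 0.5243 -0.165   0.066 ] gap 34.6
[ 0.5268 -0.1235  0.0655] [ 0.5226 -0.1629  0.076 ] gap 32.7
[ 0.5268 -0.1235  0.0655] [ 0.5268 -0.164   0.066 ] gap 33.5
[ 0.5268 -0.1235  0.0655] [ 0.5212 -0.1649  0.066 ] gap 34.7
[ 0.5283 -0.1264  0.0655] [ 0.5243 -0.165   0.066 ] gap 31.7
[ 0.5283 -0.1264  0.0655] [ 0.5226 -0.1629  0.076 ] gap 29.9
[ 0.5283 -0.1264  0.0655] [ 0.5268 -0.164   0.066 ] gap 30.6
[ 0.5283 -0.1264  0.0655] [ 0.5212 -0.1649  0.066 ] gap 31.9
```

```bash
python3 -m crank '[[1,0,-0.5,0,0,0,0],[1,0,-0.5,0,0,0,0],[1,0,-0.5,0,0,0,0],[1,0,-0.5,0,0,0,0],[1,0,-0.2,0,0,0,0]]' 60;python3 -m crank '[[1,0,0,0,0,0,0],[1,0,0,0,0,0,0]]'; python3 - <<'E'
from go import *
show()
S=read_camera("side")
crop(S,220,250,290,320,11,"pics/s9.png")
for n in ("striker","roller","handle"): print(n,[(round(float(r["p"]),2),[round(float(v),1) for v in r["location"]]) for r in place_of(n,"side")])
E
```

```text
time: 9.95
eef_pos: [0.5296, -0.0683, 0.0961]
tcp_rot: [0.032, 0.953, 0.013, -0.301]
contact_force: [4.2, 6.3, -0.6]
opening: 0.199
time: 10.15
eef_pos: [0.5296, -0.0685, 0.0961]
tcp_rot: [0.032, 0.953, 0.013, -0.301]
contact_force: [3.2, 4.3, -1.2]
opening: 0.199
t 10.15 pos [ 0.5296 -0.0685  0.0961] z [-0.574  0.044 -0.818] y [0.069 0.998 0.005] F [ 3.2  4.3 -1.2] op 0.199 q [-0.27  0.48  1.71 -0.11  1.56 -1.74]
striker [(0.77, [254.9, 294.7])]
roller [(0.46, [245.6, 296.4])]
handle [(0.6, [287.3, 264.2])]
```

View pics/s9.png

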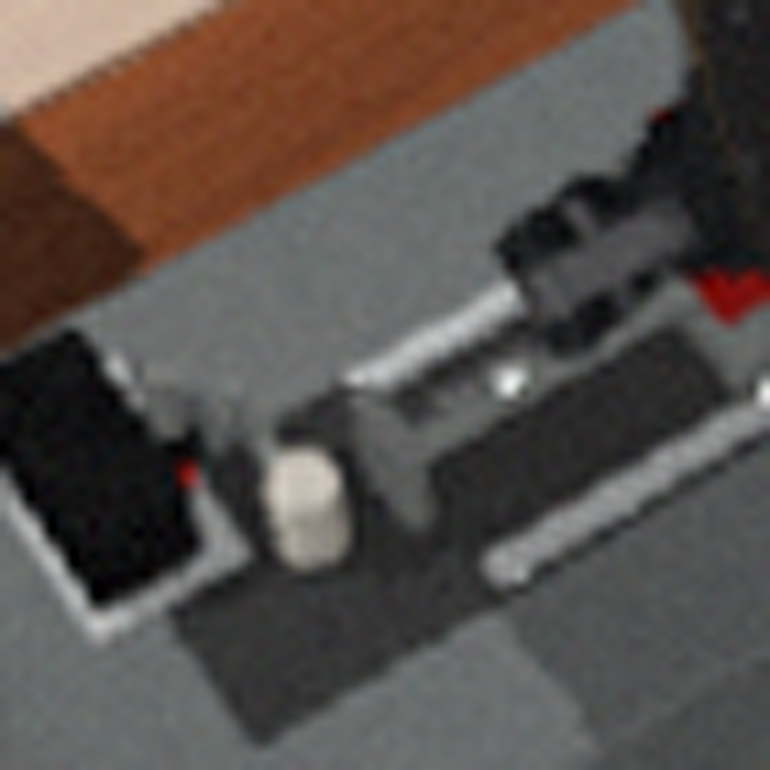

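```bash
cat > trk.py <<'E'
from go import *
def cent(c,x0,y0,x1,y1):
    im=c["color"][y0:y1,x0:x1].astype(float); w=im.min(2); w=np.clip(w-110,0,60)
    m=(w>0).astype(np.uint8); n,l,st,ce=cv2.connectedComponentsWithStats(m)
    return l,w,st,ce
def rol(c,x0,y0,x1,y1,guess,tag=""):
    l,w,st,ce=cent(c,x0,y0,x1,y1)
    k=min(range(1,len(st)),key=lambda i:np.hypot(*(ce[i]+[x0,y0]-guess))+(99 if st[i][4]<8 else 0))
    yy,xx=np.nonzero(l==k); ww=w[yy,xx]
    return np.array([(xx*ww).sum()/ww.sum()+x0,(yy*ww).sum()/ww.sum()+y0]),len(xx)
def report(tag):
    show(); S=read_camera("side"); T=read_camera("top")
    print("S",rol(S,235,285,258,306,(247.5,295)),"T",rol(T,420,176,440,192,(428,184)))
    crop(S,220,250,290,320,8,f"pics/s_{tag}.png"); crop(T,400,155,460,215,8,f"pics/t_{tag}.png")
    a=cv2.imread(f"pics/s_{tag}.png")[:480];b=cv2.imread(f"pics/t_{tag}.png")[:480,:230]; cv2.imwrite(f"pics/c_{tag}.png",np.hstack([a,b]))
if __name__=="__main__":
    report(sys.argv[1]); S=read_camera("side"); b=np.array([.522,-.164,.07])
    for d in (1,4,6,8.5): print(d,(proj(S,b+ey*d/1000)-proj(S,b)).round(2))
E
python3 trk.py a
```

```text
t 10.35 pos [ 0.5296 -0.0685  0.0961] z [-0.574  0.043 -0.818] y [0.069 0.998 0.005] F [ 3.9  3.9 -0.8] op 0.204 q [-0.27  0.48  1.71 -0.11  1.56 -1.74]
S (array([246.96047599, 294.51891203]), 62) T (array([436.99531738, 182.71566077]), 92)
1 [-0.41  0.24]
4 [-1.64  0.96]
6 [-2.47  1.44]
8.5 [-3.5   2.04]
```

View pics/c_a.png

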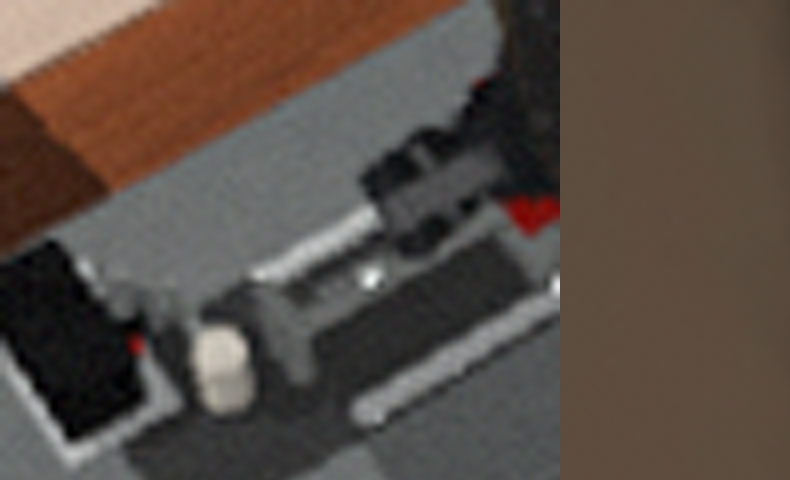

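Top is blocked by the arm; side sees the roller (centroid 246.96, 294.52 free). Step on 4 mm.

```bash
python3 -m crank '[[1,0,-0.1,0,0,0,0],[1,0,-0.1,0,0,0,0],[1,0,-0.1,0,0,0,0],[1,0,-0.1,0,0,0,0]]' 60;python3 -m crank '[[1,0,0,0,0,0,0],[1,0,0,0,0,0,0]]'; python3 trk.py b
```

```text
time: 10.9
eef_pos: [0.5294, -0.072, 0.096]
tcp_rot: [0.032, 0.953, 0.013, -0.301]
contact_force: [3.5, 5.5, -0.3]
opening: 0.2
time: 11.1
eef_pos: [0.5294, -0.0721, 0.0961]
tcp_rot: [0.032, 0.953, 0.013, -0.301]
contact_force: [3.5, 5.3, -1.2]
opening: 0.2
t 11.1 pos [ 0.5294 -0.0721  0.0961] z [-0.574  0.044 -0.818] y [0.069 0.998 0.005] F [ 3.5  5.3 -1.2] op 0.2 q [-0.28  0.48  1.71 -0.11  1.56 -1.74]
S (array([246.94064902, 294.54056362]), 62) T (array([437.85180908, 182.51308699]), 61)
1 [-0.41  0.24]
4 [-1.64  0.96]
6 [-2.47  1.44]
8.5 [-3.5   2.04]
```

View pics/c_b.png

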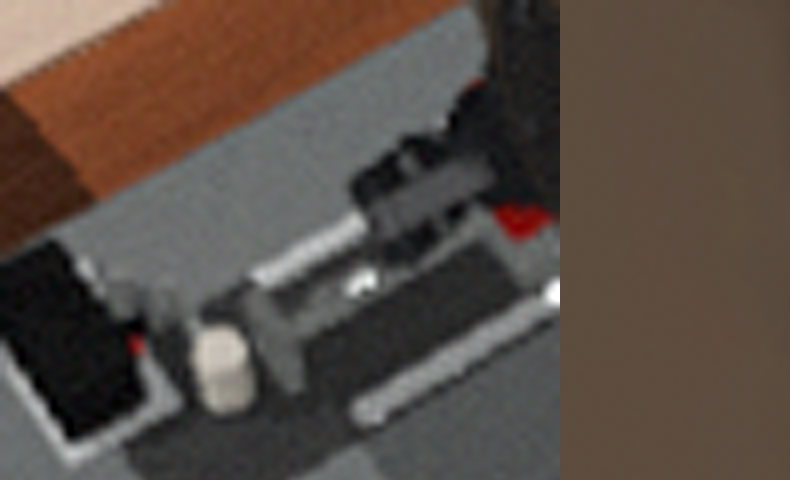

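```bash
python3 -m crank '[[1,0,-0.1,0,0,0,0],[1,0,-0.1,0,0,0,0],[1,0,-0.1,0,0,0,0],[1,0,0,0,0,0,0],[1,0,0,0,0,0,0]]' 60; python3 trk.py c|head -2;  python3 -m crank '[[1,0,-0.1,0,0,0,0],[1,0,-0.1,0,0,0,0],[1,0,0,0,0,0,0],[1,0,0,0,0,0,0]]' 60; python3 trk.py d|head -2
```

```text
time: 11.75
eef_pos: [0.5291, -0.0751, 0.0961]
tcp_rot: [0.032, 0.953, 0.013, -0.301]
contact_force: [3.8, 5.9, -1.3]
opening: 0.198
t 11.75 pos [ 0.5291 -0.0751  0.0961] z [-0.574  0.044 -0.818] y [0.069 0.998 0.006] F [ 3.8  5.9 -1.3] op 0.198 q [-0.28  0.48  1.71 -0.12  1.56 -1.75]
S (array([246.98309383, 294.52789518]), 62) T (array([438.44138756, 182.30562201]), 42)
time: 12.3
eef_pos: [0.529, -0.0771, 0.096]
tcp_rot: [0.032, 0.953, 0.013, -0.301]
contact_force: [3.9, 5.3, -1.0]
opening: 0.204
t 12.3 pos [ 0.529  -0.0771  0.096 ] z [-0.574  0.044 -0.818] y [0.069 0.998 0.006] F [ 3.9  5.3 -1. ] op 0.204 q [-0.28  0.48  1.71 -0.12  1.56 -1.75]
S (array([246.99414226, 294.50167364]), 61) T (array([438.74820144, 181.94604317]), 29)
```

View pics/c_d.png

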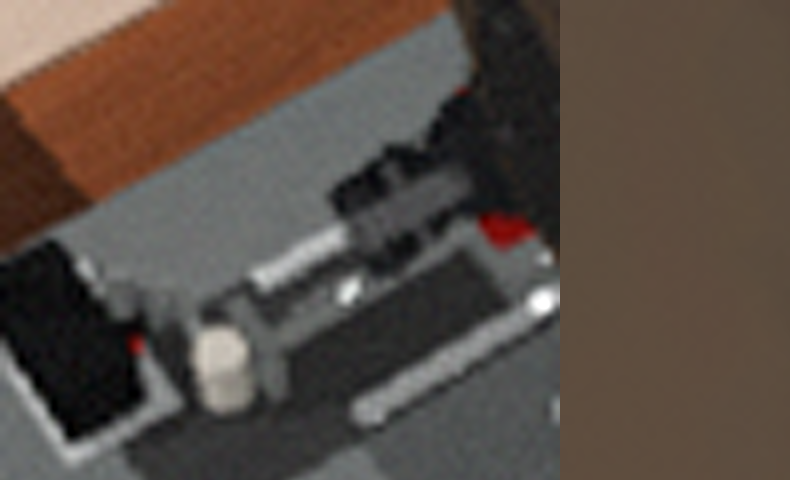

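Plate now about 1 mm or so from the roller (roller unchanged). Go in 1 mm steps.

```bash
for i in 1; do python3 -m crank '[[1,0,-0.1,0,0,0,0],[1,0,0,0,0,0,0],[1,0,0,0,0,0,0]]' 60 >/dev/null; python3 trk.py e|head -2; done;  python3 -m crank '[[1,0,-0.1,0,0,0,0],[1,0,0,0,0,0,0],[1,0,0,0,0,0,0]]' 60 >/dev/null; python3 trk.py f|head -2;  python3 -m crank '[[1,0,-0.1,0,0,0,0],[1,0,0,0,0,0,0],[1,0,0,0,0,0,0]]' 60 >/dev/null; python3 trk.py g|head -2
```

```text
t 12.75 pos [ 0.529  -0.0776  0.0961] z [-0.574  0.045 -0.818] y [0.069 0.998 0.007] F [ 3.8  7.  -0.8] op 0.203 q [-0.28  0.48  1.71 -0.12  1.56 -1.75]
S (array([246.87225806, 294.51139785]), 61) T (array([438.88228823, 181.89328933]), 27)
t 13.2 pos [ 0.5289 -0.0783  0.096 ] z [-0.574  0.046 -0.818] y [0.07  0.998 0.007] F [ 4.4  6.8 -1. ] op 0.201 q [-0.29  0.48  1.71 -0.12  1.56 -1.75]
S (array([246.59075908, 294.66666667]), 63) T (array([438.98835275, 180.88685524]), 16)
t 13.65 pos [ 0.5289 -0.0792  0.096 ] z [-0.574  0.046 -0.818] y [0.07  0.998 0.008] F [ 4.6  8.7 -0. ] op 0.201 q [-0.29  0.48  1.71 -0.12  1.56 -1.75]
S (array([246.29228174, 294.84479123]), 63) T (array([439.        , 179.90592334]), 12)
```

View pics/c_g.png

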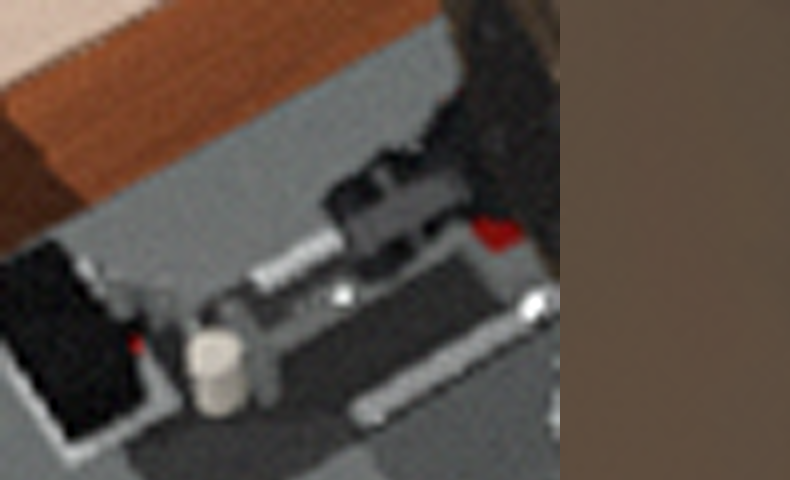

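```bash
python3 -m crank '[[1,0,-0.1,0,0,0,0],[1,0,-0.1,0,0,0,0],[1,0,0,0,0,0,0],[1,0,0,0,0,0,0]]' 60 >/dev/null; python3 trk.py h|head -2; python3 -m crank '[[1,0,-0.1,0,0,0,0],[1,0,0,0,0,0,0],[1,0,0,0,0,0,0]]' 60 >/dev/null; python3 trk.py i|head -2
```

```text
t 14.2 pos [ 0.5287 -0.081   0.096 ] z [-0.574  0.046 -0.818] y [0.07  0.998 0.008] F [ 4.7  7.5 -0.8] op 0.201 q [-0.29  0.48  1.7  -0.12  1.56 -1.75]
t 14.6 pos [ 0.5287 -0.0819  0.096 ] z [-0.574  0.047 -0.818] y [0.07  0.998 0.008] F [ 3.5  8.7 -0.4] op 0.203 q [-0.29  0.48  1.7  -0.12  1.56 -1.76]Traceback (most recent call last):
  File "trk.py", line 17, in <module>
    report(sys.argv[1]); S=read_camera("side"); b=np.array([.522,-.164,.07])
    ~~~~~~^^^^^^^^^^^^^
  File "trk.py", line 13, in report
    print("S",rol(S,235,285,258,306,(247.5,295)),"T",rol(T,420,176,440,192,(428,184)))
                                                     ~~~^^^^^^^^^^^^^^^^^^^^^^^^^^^^^
  File "trk.py", line 8, in rol
    k=min(range(1,len(st)),key=lambda i:np.hypot(*(ce[i]+[x0,y0]-guess))+(99 if st[i][4]<8 else 0))
ValueError: min() iterable argument is empty
Traceback (most recent call last):
  File "trk.py", line 17, in <module>
    report(sys.argv[1]); S=read_camera("side"); b=np.array([.522,-.164,.07])
    ~~~~~~^^^^^^^^^^^^^
  File "trk.py", line 13, in report
    print("S",rol(S,235,285,258,306,(247.5,295)),"T",rol(T,420,176,440,192,(428,184)))
                                                     ~~~^^^^^^^^^^^^^^^^^^^^^^^^^^^^^
  File "trk.py", line 8, in rol
    k=min(range(1,len(st)),key=lambda i:np.hypot(*(ce[i]+[x0,y0]-guess))+(99 if st[i][4]<8 else 0))
ValueError: min() iterable argument is empty
```

```bash
python3 - <<'E'
s=open("trk.py").read()
a=s.index('    show(); S='); b=s.index('if __name__')
s=s[:a]+'''    show(); S=read_camera("side"); c,n=rol(S,235,285,258,306,(247.5,295)); d=c-[246.96,294.52]
    print("S",c.round(2),n,"push mm",round(float(d@[-.863,.505])/.475,2)); crop(S,220,250,290,320,8,f"pics/c_{tag}.png")
if __name__=="__main__": report(sys.argv[1])
'''
open("trk.py","w").write(s)
E
python3 trk.py j
```

```text
t 14.7 pos [ 0.5287 -0.0819  0.096 ] z [-0.574  0.047 -0.818] y [0.07  0.998 0.008] F [ 4.8  9.2 -1.2] op 0.201 q [-0.29  0.48  1.7  -0.12  1.56 -1.76]
S [245.24 295.33] 65 push mm 3.99
```

View pics/c_j.png

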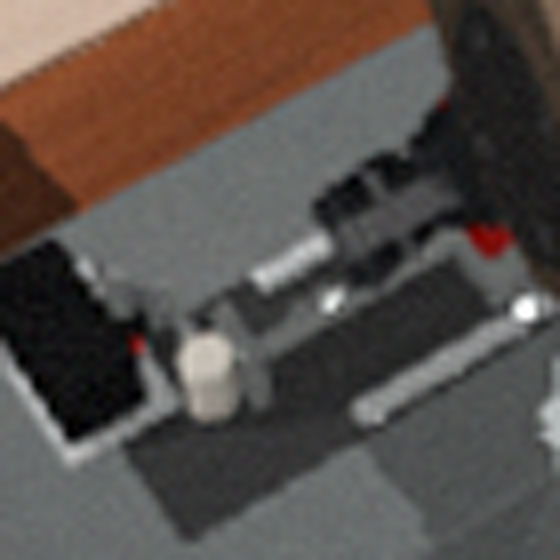

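```bash
python3 -m crank '[[1,0,-0.1,0,0,0,0],[1,0,-0.1,0,0,0,0],[1,0,0,0,0,0,0],[1,0,0,0,0,0,0]]' 60 >/dev/null; python3 trk.py k
```

```text
t 15.15 pos [ 0.5285 -0.0838  0.096 ] z [-0.574  0.047 -0.818] y [0.07  0.998 0.008] F [ 3.7  8.2 -0.8] op 0.203 q [-0.29  0.48  1.7  -0.12  1.56 -1.76]
S [243.53 296.22] 96 push mm 8.04
```

View pics/c_k.png

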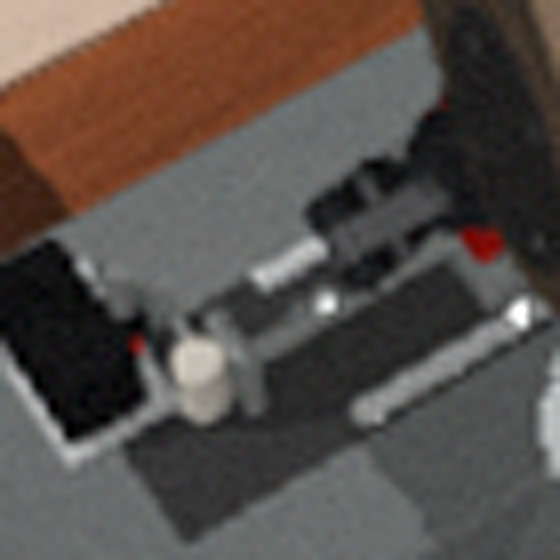

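```bash
python3 - <<'E'
from trk import *
S=read_camera("side"); im=S["color"][285:306,235:262].astype(float)
# cream: red-blue difference isolates roller
for th in (110,125,140):
    m=((im.min(2)>th)&((im[...,0]-im[...,2])>8)).astype(np.uint8); n,l,st,ce=cv2.connectedComponentsWithStats(m); print(th,[(st[i][4],(ce[i]+[235,285]).round(2)) for i in range(1,n) if st[i][4]>5])
g=cv2.imread("pics/c_j.png"); 
E
```

```text
110 [(np.int32(57), array([244.42, 296.53]))]
125 [(np.int32(51), array([244.41, 296.35]))]
140 [(np.int32(38), array([244.  , 295.76]))]
```

```bash
cat > tm.py <<'E'
import cv2,numpy as np,sys
# free-roller mean patch (8x crops); only first 480 rows
b=cv2.imread("pics/c_b.png")[:480,:480]
x0,y0,x1,y1=186,316,260,424
t=b[y0:y1,x0:x1]; m=(t.min(2)>110).astype(np.float32); m=np.repeat(m[...,None],3,2)
for n in sys.argv[1:]:
    im=cv2.imread(f"pics/c_{n}.png")[:480,:480]
    r=cv2.matchTemplate(im,t,cv2.TM_SQDIFF,mask=m)
    _,_,p,_=cv2.minMaxLoc(r); d=(np.array(p)-[x0,y0])/8
    # red-blue cream centroid
    c=cv2.resize(im[250:440,120:300].astype(np.float32),None,fx=.125,fy=.125,interpolation=cv2.INTER_AREA)
    print(n,d,"push",round(float(d@[-.863,.505])/.475,2))
E
python3 tm.py a b d e f g j k
```

```text
a [0. 0.] push 0.0
b [0. 0.] push 0.0
d [0. 0.] push 0.0
e [0. 0.] push 0.0
f [-0.375  0.125] push 0.81
g [-0.75  0.25] push 1.63
j [-1.75  0.75] push 3.98
k [-2.625  1.125] push 5.97
```

```bash
python3 -m crank '[[1,0,0.05,0,0,0,0],[1,0,0,0,0,0,0],[1,0,0,0,0,0,0]]' 60; python3 trk.py l; python3 tm.py l
```

```text
time: 15.55
eef_pos: [0.5285, -0.0837, 0.096]
tcp_rot: [0.032, 0.953, 0.014, -0.301]
contact_force: [4.4, 7.9, -1.0]
opening: 0.199
t 15.55 pos [ 0.5285 -0.0837  0.096 ] z [-0.574  0.046 -0.818] y [0.069 0.998 0.007] F [ 4.4  7.9 -1. ] op 0.199 q [-0.29  0.48  1.7  -0.12  1.56 -1.76]
S [243.6 296.2] 96 push mm 7.89
l [-2.625  1.125] push 5.97
```

```bash
python3 -m crank '[[1,0,0.05,0,0,0,0],[1,0,0.05,0,0,0,0],[1,0,0,0,0,0,0],[1,0,0,0,0,0,0]]' 60; python3 trk.py m; python3 tm.py m
```

```text
time: 16.0
eef_pos: [0.5285, -0.0836, 0.096]
tcp_rot: [0.032, 0.953, 0.013, -0.302]
contact_force: [3.7, 5.4, -2.0]
opening: 0.199
t 16.0 pos [ 0.5285 -0.0836  0.096 ] z [-0.574  0.044 -0.818] y [0.069 0.998 0.005] F [ 3.7  5.4 -2. ] op 0.199 q [-0.29  0.48  1.7  -0.12  1.56 -1.76]
S [243.57 296.21] 95 push mm 7.97
m [-2.625  1.125] push 5.97
```

```bash
python3 -m crank '[[1,0,0.05,0,0,0,0],[1,0,0.05,0,0,0,0],[1,0,0.05,0,0,0,0],[1,0,0,0,0,0,0],[1,0,0,0,0,0,0]]' 60; python3 trk.py n; python3 tm.py n
```

```text
time: 16.55
eef_pos: [0.5285, -0.0835, 0.096]
tcp_rot: [0.032, 0.953, 0.012, -0.302]
contact_force: [3.3, 4.6, -0.8]
opening: 0.204
t 16.55 pos [ 0.5285 -0.0835  0.096 ] z [-0.574  0.041 -0.818] y [0.068 0.998 0.003] F [ 3.3  4.6 -0.8] op 0.204 q [-0.29  0.48  1.7  -0.13  1.56 -1.75]
S [243.57 296.21] 95 push mm 7.95
n [-2.5    1.125] push 5.74
```

```bash
python3 -m crank '[[1,0,0.05,0,0,0,0],[1,0,0.05,0,0,0,0],[1,0,0,0,0,0,0],[1,0,0,0,0,0,0]]' 60; python3 trk.py o; python3 tm.py o
```

```text
time: 17.0
eef_pos: [0.5286, -0.0834, 0.096]
tcp_rot: [0.032, 0.953, 0.01, -0.301]
contact_force: [3.4, 3.7, 0.2]
opening: 0.199
t 17.0 pos [ 0.5286 -0.0834  0.096 ] z [-0.574  0.039 -0.818] y [0.068 0.998 0.001] F [3.4 3.7 0.2] op 0.199 q [-0.29  0.48  1.7  -0.13  1.56 -1.75]
S [243.64 296.19] 94 push mm 7.8
o [-2.5    1.125] push 5.74
```

```bash
python3 -m crank '[[0.5,0,0,0,0,0,0],[0.4,0,0,0,0,0,0],[0.3,0,0,0,0,0,0],[0.3,0,0,0,0,0,0]]' 60; python3 trk.py p; python3 tm.py p
```

```text
time: 17.45
eef_pos: [0.5283, -0.084, 0.0957]
tcp_rot: [0.032, 0.953, 0.01, -0.302]
contact_force: [-0.1, -0.5, -0.4]
opening: 0.35
t 17.45 pos [ 0.5283 -0.084   0.0957] z [-0.574  0.038 -0.818] y [ 0.068  0.998 -0.001] F [-0.1 -0.5 -0.4] op 0.35 q [-0.29  0.48  1.71 -0.13  1.56 -1.75]
S [243.67 296.17] 101 push mm 7.74
p [-2.5    1.125] push 5.74
```

Released and roller holding at about 5.7 mm. Open a little more and withdraw along the tool.

```bash
python3 -m crank '[[-0.2,0,0,0,0,0,0],[-0.2,0,0,0,0,0,0],[-0.2,0,0,-0.5,0,0,0],[-0.2,0,0,-1.5,0,0,0],[-0.2,0,0,-2.5,0,0,0]]'; python3 -m crank '[[-0.2,0,0,-3.5,0,0,0],[-0.2,0,0,-4,0,0,0],[-0.2,0,0,-4,0,0,0],[-0.2,0,0,-4,0,0,0],[-0.2,0,0,-4,0,0,0]]'; python3 -m crank '[[-0.2,0,3,-3,0,0,0],[-0.2,0,3,-3,0,0,0],[-0.2,0,3,0,0,0,0],[-0.2,0,3,0,0,0,0],[-0.2,0,3,0,0,0,0]]'; python3 -m crank '[[-0.2,0,4,0,0,0,0],[-0.2,0,4,0,0,0,0],[-0.2,0,4,0,0,0,0],[-0.2,0,0,0,0,0,0],[-0.2,0,0,0,0,0,0]]';  python3 trk.py q; python3 tm.py q; python3 - <<'E'
from go import *
S=read_camera("side");T=read_camera("top"); cv2.imwrite("pics/s_end.png",S["color"][:,:,::-1]); crop(T,320,140,500,230,4,"pics/t_end.png")
E
```

```text
time: 18.0
eef_pos: [0.554, -0.085, 0.1326]
tcp_rot: [0.032, 0.952, 0.011, -0.303]
contact_force: [0.3, 0.1, 0.1]
opening: 0.601
time: 18.5
eef_pos: [0.6675, -0.0928, 0.2951]
tcp_rot: [0.032, 0.953, 0.01, -0.3]
contact_force: [1.3, -0.6, -0.0]
opening: 0.599
time: 19.0
eef_pos: [0.7113, 0.0558, 0.3428]
tcp_rot: [0.032, 0.953, 0.01, -0.3]
contact_force: [0.7, -0.5, -0.7]
opening: 0.601
time: 19.5
eef_pos: [0.7189, 0.1754, 0.342]
tcp_rot: [0.031, 0.953, 0.01, -0.301]
contact_force: [0.2, -0.9, 0.1]
opening: 0.603
t 19.5 pos [0.7189 0.1754 0.342 ] z [-0.573  0.037 -0.819] y [ 0.065  0.998 -0.   ] F [ 0.2 -0.9  0.1] op 0.603 q [ 0.08  0.72  0.89  0.1   2.14 -1.4 ]
S [245.62 294.84] 159 push mm 2.77
q [27.5  7. ] push -42.52
```

View pics/c_q.png

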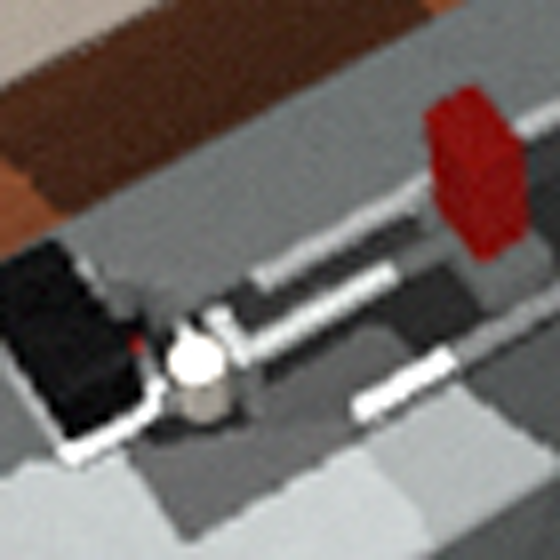

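View pics/s_end.png

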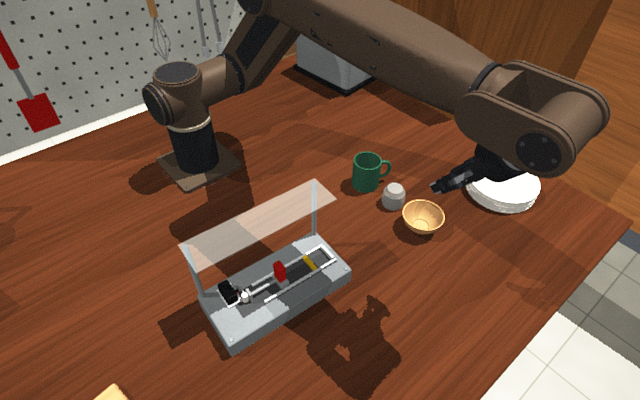

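View pics/t_end.png

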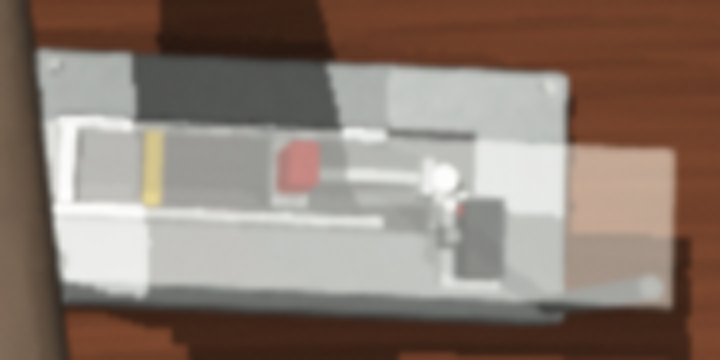

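```bash
python3 - <<'E'
import cv2,numpy as np
a=cv2.imread("pics/t1.png");b=cv2.imread("pics/t_end.png")
x0,y0,x1,y1=414,158,452,194
t=a[y0:y1,x0:x1]
yy,xx=np.mgrid[y0:y1,x0:x1]; m=(np.hypot(xx-433,yy-177)<17).astype(np.float32); m=np.repeat(m[...,None],3,2)
r=cv2.matchTemplate(b[130:230,390:490],t,cv2.TM_SQDIFF,mask=m);_,_,p,_=cv2.minMaxLoc(r)
d=(np.array(p)+[390,130]-[x0,y0])/4; print("roller shift px",d,"mm",d*1.11/481*1000)
# black switch body static check
for im in (a,b):
    g=im[155:200,395:480].min(2).astype(float); w=np.clip(g-225,0,30); print(w.sum(),(w*np.arange(395,480)).sum()/w.sum(),(w*np.arange(155,200)[:,None]).sum()/w.sum())
# side: original s1 (4x, origin 170,170) vs c_q (8x, origin 220,250), both sunlit; downscale c_q
s1=cv2.imread("pics/s1.png"); q=cv2.imread("pics/c_q.png"); q4=cv2.resize(q,None,fx=.5,fy=.5,interpolation=cv2.INTER_AREA)
ox,oy=200,320; s=s1[oy:oy+280,ox:ox+280]  # same region
cv2.imwrite("pics/cmp.png",np.hstack([s,q4]))
t=s[478-oy:530-oy,290-ox:330-ox]; r=cv2.matchTemplate(q4,t,cv2.TM_CCOEFF_NORMED);_,v,_,p=cv2.minMaxLoc(r); d=(np.array(p)-[290-ox,478-oy])/4; print(v,d,d@[-.863,.505]/.475)
E
python3 - <<'E'
from go import *
S=read_camera("side");T=read_camera("top")
for n in ("salt_cellar","bowl","mug","striker","handle","roller"):
    for c in ("side","top"): print(n,c,[(round(float(r["p"]),2),[round(float(v),1) for v in r["location"]]) for r in place_of(n,c)][:1])
E
```

```text
roller shift px [2.5 0.5] mm [5.76923077 1.15384615]
11893.0 435.1415118136719 178.12007062978222
12918.0 442.05132373432417 178.28131289673325
0.7107188701629639 [-2.5   1.25] 5.871052631578947
salt_cellar side [(0.82, [393.4, 200.6])]
salt_cellar top [(0.74, [219.8, 206.0])]
bowl side [(0.78, [419.7, 223.9])]
bowl top []
mug side [(0.82, [363.5, 183.9])]
mug top [(0.73, [224.2, 246.0])]
striker side [(0.73, [250.3, 300.6])]
striker top []
handle side [(0.76, [278.4, 267.0])]
handle top []
roller side [(0.64, [246.1, 299.1])]
roller top [(0.25, [392.0, 186.3])]
```

View pics/cmp.png

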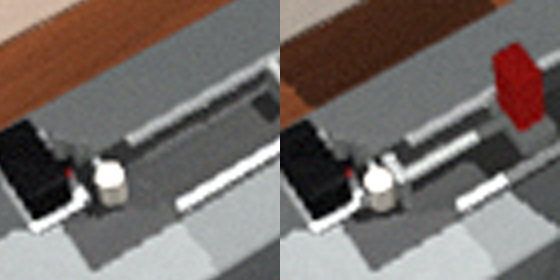

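Both views put the roller push at about 5.8 mm, inside the 4 to 8.5 mm window. The bolt is down, the arm is clear and the bystanders have not moved, so I'm handing in.

```bash
python3 -c "
from plant import *
print(sign_off()); s=get_state(); print(s['time'],s['contact_force'])"
```

```text
the job is handed in; nothing more can be done
None
the job is handed in; nothing more can be done
```

The bolt is set and the job is handed in. `sign_off` gives no verdict, so what follows rests on my own checks.

**What I did:** I came in from the open side leaning 35° and pinched the red handle. I lifted it about 11 mm, carried it past the bump, and lowered it about 68 mm along the track. I then slid it on to first touch and pressed about 6 mm further. Before opening the fingers I eased off the arm's push, then withdrew clear by about 19.5 s.

**Last checks:**
- **Roller push:** it was about 5.8 mm after withdrawal, measured from the side view (5.9 mm) and the top view (5.8 mm). The arm's travel while still gripping gave about 6 mm. The switch clicks at 4 mm and overtravels at 8.5 mm.
- **Contact:** the roller did not move when I let go. Force on the tool was about zero after release and after withdrawal.
- **Bystanders:** the mug and salt cellar are within about 4 pixels of their first places in both views. The bowl is within 2 pixels in the side view. The network did not find it in the last top view.

**Readings that disagreed:**
- **Brightness tracker:** once the roller's patch merged with the white switch mount, it read about 8 mm, and after the light changed it read 2.8 mm. I dropped it for template matching.
- **Template match after withdrawal:** the patch I had used up to then failed after the light changed. The final figures use patches from the first pictures instead.
- **Box model:** it was off by 2 to 3 pixels at some corners. I found the touch point by watching the roller move, not from the model.

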